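# Grease a cart wheel through its tilted nipple

## Task

Charge the grease coupler while it still stands on its filler stand: squeeze the stand's trigger fully against the grip post, then let it spring back. Then take the coupler, press it squarely onto the tilted grease nipple on the cart wheel's hub until it snaps on, and push on, without ramming it, until it is fully home on the nipple's shoulder. Finish while still gripping it and holding it fully home against the spring (do not let go), and leave the other things on the bench where they are.

Things in the scene. Friction and masses are not known exactly. Their poses are not given: they have to be found in the camera images.
- coupler_grip (a point): Loose steel grease coupler, 96 mm long, 0.3 kg, round about its own z (mouth to top); starts upright, mouth down, on the stand. This point: on its axis, midway along the usable grip: ribbed barrel, 26 mm diameter, from 22 mm below this point to 32 mm above it (the top). Right below the barrel is a flange 42 mm wide, 6 mm thick, on which fingertips can bear; below it the nose is 30 mm wide.
- coupler_mouth (a point): Centre of the coupler's open mouth (its lower end), on its axis 64 mm below coupler_grip, same axes. Mouth: 21 mm wide funnel narrowing to a 16 mm throat 5 mm in; behind it a 23 mm bore with a flat ceiling 27 mm from the mouth.
- coupler: The same coupler, origin at the centre of its mouth. It starts over a parking stud that reaches 17 mm up into the mouth: lift it straight up by 25 mm or more.
- wheel: Cart wheel lying flat, fixed on a 165 mm square plywood board; rubber tyre 150 mm across, its top 52 mm above the bench; steel hub in the middle with the tilted nipple on it. Origin: middle, at bench level, z up. The nipple leans 0.44 rad (25 degrees) from vertical towards the wheel's own -x.
- nipple_seat (a point): Centre of the nipple's flat round shoulder (34 mm wide), 76 mm above the bench; z points outwards along the tilted nipple. Along z from here: a 12 mm thick stem 26 mm long, with three sprung detent balls round it 17.5 mm out (19.6 mm across them), and on its end a 7 mm sprung valve pin, tip 35 mm out. Fully home = coupler mouth on this shoulder.
- valve_pin (a joint): How far the pin is pressed, m: 0 free, 0.008 with the coupler fully home. A coupler pushed along the nipple meets the balls with its mouth about 17 mm from the shoulder, needs 5 to 10 N to ride over them, jumps on, has snapped at 8.5 mm, then presses the pin (3 N rising to 11 N) until its mouth meets the shoulder. Let go, it springs back 5 to 8 mm and sags.
- grip_post (a point): Black upright grip post, 26 mm (x) by 22 mm (y), top 115 mm above the bench, on the filler stand; this point is on its middle line 85 mm above the bench. Axes are the stand's: z up, the trigger is on the post's -x side. Squeeze by pinching post and trigger together along x at about this height: one finger on the post's +x face, one on the trigger's outer face.
- stand: Filler stand, fixed: painted base plate 100 mm (x) by 190 mm (y), 14 mm thick, origin in its middle at bench level. Grip post at y = +60 mm; the coupler's parking stud (11 mm thick, top 31 mm above the bench) at y = -60 mm.
- trigger (a joint): Sprung steel lever 18 mm wide, 8 mm thick, 80 mm long, hinged at its foot 22 mm to the -x side of the post's middle line, 30 mm above the bench. Rad: 0 at rest, leaning out 0.28 (outer face 42 mm from the middle line at grip_post's height); 0.28 squeezed to its stop, upright (outer face 26 mm from it, 39 mm over post and trigger). Takes 5 to 10 N; springs back when let go.
- can_a: Bystander: food tin 74 mm in diameter, 110 mm tall. Origin at its underside.
- jar: Bystander: jar 64 mm in diameter, 95 mm tall. Origin at its underside.
- bearing: Bystander: loose steel bearing ring 48 mm in diameter, 15 mm tall, lying flat. Origin at its underside.
- can_b: Bystander: food tin 74 mm in diameter, 110 mm tall, further back. Origin at its underside.
- carton: Bystander: small carton 60 by 100 by 85 mm tall. Origin at its underside.
- wrench: Bystander: wrench lying on the bench along its x. Origin at its underside.
- screwdriver: Bystander: screwdriver lying on the bench along its x. Origin at its underside.
There are look-alikes about, which are no part of the job. Of the things like the coupler, leave any that is purple; of the rest the smaller one is meant.

How it is judged:
By the outcome, as a careful person would: the job done as asked, in the order asked, and still so for the second after the job is handed in, while the arm keeps its last pose, push and grip.
It also fails if it takes over 51 s, if anything falls off the work surface, if the arm or the gripper's body presses on something with over 40 N, if the wrist force passes 120 N, or if a joint passes its speed limit or range.

## Robot

A 6-joint arm with a two-finger parallel gripper is mounted at the origin on the work surface. World frame = base frame: x ahead of the robot, y to its left, z up, the work surface at z = 0. Lengths are in m, angles in rad, forces in N, time in s.
With the tool pointing down it reaches from about 0.3 to 0.85 m from the base axis. Payload 4.2 kg.
Tool frame: the origin (TCP) lies between the finger pads; the fingertips stand 19 mm ahead of it and the grasp point (between the pads) is the TCP (robot.tip_extent is the distance from the TCP to the fingertips, in m); z points along the fingers, y is the line along which they close (so a half turn about z gives the same grasp; the last joint's range is limited). The gripper opens to 91 mm and grips with 3 to 60 N. Pads are 32 mm wide; open, the fingers measure 118 mm over their backs; the gripper's body (76 mm by 178 mm) begins 60 mm behind the grasp point.
Start: joints at [1.18, 0.32, 1.565, -0, 1.257, -0.02], TCP at [0.208, 0.536, 0.233] pointing down, gripper open.
Joint ranges: [-3.11, 3.11], [-0.84, 2.01], [0.21, 2.61], [-1.34, 4.49], [0.05, 2.63], [-2.56, 2.56]. Speed limits (rad/s): [2.57, 2.57, 3.14, 3.14, 3.14, 3.14].

## Interface

Orientations are given as a 3x3 rotation matrix whose columns are the frame's x, y, z axes.
In Python, from plant import robot gives the robot as it stands.
- The arm moves only by the tool drive_tool, never from a script. Its argument "motion" is a list of rows, each a list of 7 numbers: the turn, a rotation vector about the tool's x, y, z in degrees, then the shift along the tool's x, y, z in cm, then the gripper's target within -1 to 1 (shut at 1, half-way at 0, fully open at -1). A call has 1 to 20 rows; each row is the pose to reach, as a shift and turn from the pose commanded when the call began, along the tool's axes at that moment; what a row does not reach only later rows make up. A row lasts 1/8 s, in which the tool goes at most 62.5 mm and 10.7 degrees, less where a joint would pass 70% of its speed; a pose out of reach is approached as far as the arm can. A call with a gripper value outside its range is refused whole. The fingers move at their own pace and stop on an object; "newtons" is the grip in N (left out, the last holds). Time passes only in rows, so rows that repeat a pose let the fingers close. It gives the time, the measured TCP pose, the force, the opening and the grip force at its end, in the units of the state.
- robot.get_obs(): the state, without advancing time (a new reading comes with each control period).
- robot.camera(name): name is "side" or "top"; returns a dict with "pixels" (384x512x3 uint8, red, green, blue), "z_map" (384x512 float32, m along the optical axis (not along the pixel's ray), 0 where there is no reading), "vertical_fov" (degrees; the focal length in pixels is half the picture's height over the tangent of half this angle, whatever the lens; pixels are square), "cx", "cy" (the principal point, pixels), "k1" (the pictures are not rectified: a ray, as slopes to the right and down, at radius r is drawn at 1 + k1 r^2 times it, then the intrinsics apply), "R" (3x3) and "t" (3): a world point X has camera coordinates R X + t. Camera axes: x right, y down, z forward; pixel columns grow to the right and rows downward; lengths in m; the calibration is good to about 2 mm. A picture is of the moment at which its call begins.
- robot.job_done(): hands the job in; it is judged then, once.
The state is a dict: "clock": time; "joint_positions": joint angles; "joint_vel": joint speeds; "tau": joint torques, N m; "eef_pos": TCP position; "eef_rot": TCP orientation; "force": force on the tool from outside, world axes, zero at the start; "torque": the same for the moment, N m; "grip_width": finger opening in m; "grip_force": force on a finger pad.
Only numpy, scipy, OpenCV 4.12 (cv2) and the standard library are available. Lean on these libraries where they do the work, as an engineer would, in place of code of your own. Each camera call takes 0.05 s, during which the arm holds its last target. There are 200 camera calls.

## Working session

There is one attempt and no reset: what is moved stays moved. The work goes in short steps, Python scripts to look and compute and a tool call to move; the robot and the scene stay as the last step left them, time stands still between calls to the robot, and variables do not carry over. Pictures are saved under pics/ and viewed, at most 10 in all, crops included, and the job is handed in when it is done.

Besides the shell and the picture viewer there is one more tool, called after "Call:" as name(argument=value, ...), one argument or row to a line, values as JSON. drive_tool: Moves the arm, as the interface text tells. Its arguments: {"type":"object","properties":{"motion":{"type":"array"},"newtons":{"type":"number"}},"required":["motion"]}

```bash
ls; mkdir -p pics
cat > h.py <<'E'
import numpy as np, cv2
from plant import robot
def cam(n):
    c=robot.camera(n); c['f']=c['pixels'].shape[0]/2/np.tan(np.radians(c['vertical_fov'])/2); return c
def cloud(c):
    H,W=c['z_map'].shape; f=c['f']
    K=np.array([[f,0,c['cx']],[0,f,c['cy']],[0,0,1]])
    v,u=np.mgrid[0:H,0:W].astype(float)
    p=cv2.undistortPoints(np.stack([u,v],-1).reshape(-1,1,2),K,np.array([c['k1'],0,0,0.])).reshape(H,W,2)
    z=c['z_map'][...,None]
    P=np.concatenate([p*z,z],-1)
    X=(P-c['t'])@c['R']; X[c['z_map']==0]=np.nan
    return X
def proj(c,X):
    f=c['f'];K=np.array([[f,0,c['cx']],[0,f,c['cy']],[0,0,1]])
    return cv2.projectPoints(np.array(X,float).reshape(-1,1,3),cv2.Rodrigues(c['R'])[0],np.array(c['t'],float),K,np.array([c['k1'],0,0,0.]))[0].reshape(-1,2)
def save(n,im,s=1): cv2.imwrite('pics/'+n,cv2.resize(im[...,::-1],None,fx=s,fy=s,interpolation=cv2.INTER_CUBIC))
E
python3 - <<'E'
from h import *
for n in('top','side'):
    c=cam(n); X=cloud(c); save(n+'1.png',c['pixels'],1.5); np.savez(n+'.npz',X=X,px=c['pixels'])
    print(n,-c['R'].T@c['t'],c['f'],c['k1'],c['R'][2])
print(robot.get_obs())
E
```

```text
pics
top [ 0.52132828 -0.01038812  1.26521697] 361.3556176837682 0.00823622427271557 [ 0.05498162  0.01408454 -0.99838802]
side [ 0.54046119 -0.73251913  0.97078966] 351.5929230815129 0.003859440247378786 [ 0.06156972  0.6373447  -0.76811516]
{'clock': 0.1, 'joint_positions': array([ 1.18001244e+00,  3.20235008e-01,  1.56559165e+00, -1.55030886e-05,
        1.25741198e+00, -1.99720785e-02]), 'joint_vel': array([ 0.00058273, -0.00036121, -0.0023521 ,  0.00164462,  0.00153792,
       -0.00013241]), 'tau': array([-9.35715507e-04, -4.13332808e+01, -2.32508075e+01,  7.28154019e-02,
        4.21057118e-02, -4.00549072e-05]), 'eef_pos': array([0.20818366, 0.53551337, 0.23218686]), 'eef_rot': array([[-9.32035205e-01,  3.62367218e-01, -6.13339867e-04],
       [ 3.62367736e-01,  9.32033953e-01, -1.52750932e-03],
       [ 1.81342799e-05, -1.64594704e-03, -9.99998645e-01]]), 'force': array([ 0.06195636, -0.45947659, -0.05177392]), 'torque': array([ 0.00373365, -0.02339528, -0.00717041]), 'grip_force': 0.0, 'grip_width': 0.09109721553701644}
```

View pics/top1.png

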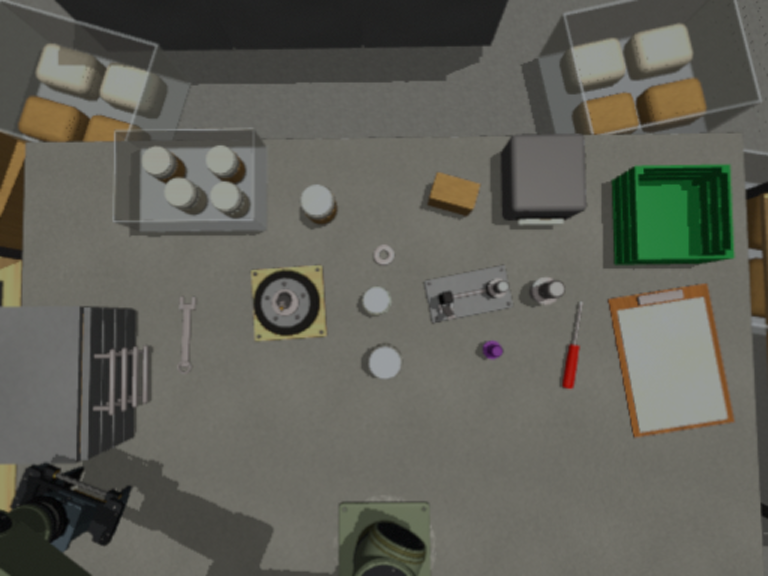

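View pics/side1.png

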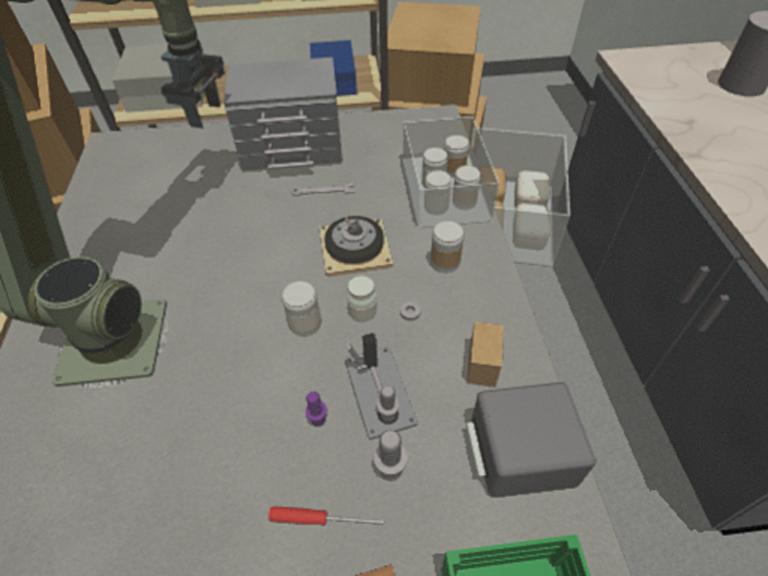

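The top view shows the stand at (467,293) with its black post at (446,299). There are three coupler-like things: grey on the stand (497,288), a larger grey one standing free (547,290), and a purple one (491,350). The one meant is the grey one on the stand, because it is not purple and is the smaller of the rest. The wheel is at (287,302). I'll confirm in one crop and measure.

Run:
```python
from h import *
T=np.load('top.npz');S=np.load('side.npz')
a=cv2.resize(S['px'][215:325,200:300][...,::-1],None,fx=4,fy=4,interpolation=2)
b=cv2.resize(T['px'][170:230,160:220][...,::-1],(400,440),interpolation=2)
cv2.imwrite('pics/crop.png',np.hstack([a,b]))
def box(D,r0,r1,c0,c1):
    return D['X'][r0:r1,c0:c1].reshape(-1,3), D['px'][r0:r1,c0:c1].reshape(-1,3).astype(int)
# stand plate in top
P,C=box(T,172,220,275,350)
def show(n,m,P):
    q=P[m]; print(n,len(q),q.mean(0).round(4),q.min(0).round(4),q.max(0).round(4))
m=(P[:,2]>.008)&(P[:,2]<.022); show('plate',m,P)
print(cv2.minAreaRect((P[m][:,:2]*1000).astype(np.float32)))
for n,D,bx in(('top',T,(172,220,275,350)),('side',S,(215,300,225,285))):
    P,C=box(D,*bx)
    # post: black
    m=(C.max(1)<50)&(P[:,2]>.07); show(n+' post',m,P); m&=(P[:,2]>.108);m.any() and show(' posttop',m,P)
    m=(P[:,2]>.085)&(P[:,2]<.125)&(C.min(1)>70); show(n+' coupler',m,P)
    q=P[m]; q=q[q[:,2]>q[:,2].max()-.008]; print(' ctop',len(q),q.mean(0).round(4),q.min(0).round(4),q.max(0).round(4))
# wheel
for n,D,bx in(('top',T,(172,232,160,222)),('side',S,(135,185,210,265))):
    P,C=box(D,*bx)
    m=(P[:,2]>.044)&(P[:,2]<.06)&(C.max(1)<70); show(n+' tyre',m,P)
    if m.any(): 
        q=P[m];print(cv2.minEnclosingCircle((q[:,:2]*1000).astype(np.float32)))
    m=(P[:,2]>.01)&(P[:,2]<.035);print(cv2.minAreaRect((P[m][:,:2]*1000).astype(np.float32)))
    m=(P[:,2]>.068); show(n+' nip',m,P)
    i=np.argsort(-P[m][:,2])[:12]; print(P[m][i].round(4))
```

```text
plate 1244 [ 0.577 -0.199  0.014] [ 0.5119 -0.2999  0.0081] [ 0.6501 -0.0792  0.0217]
((582.828369140625, -188.01251220703125), (117.72071075439453, 212.76126098632812), 10.858882904052734)
top post 56 [ 0.5656 -0.1557  0.1042] [ 0.5508 -0.2527  0.07  ] [ 0.5891 -0.1303  0.1181]
 posttop 36 [ 0.5634 -0.1393  0.1143] [ 0.5537 -0.1491  0.1092] [ 0.5731 -0.1306  0.1181]
top coupler 77 [ 0.5712 -0.2237  0.108 ] [ 0.5187 -0.2718  0.0925] [ 0.5977 -0.1345  0.1156]
 ctop 46 [ 0.5787 -0.2304  0.1105] [ 0.5187 -0.2718  0.1079] [ 0.5975 -0.1345  0.1156]
side post 7 [ 0.5614 -0.1513  0.0881] [ 0.5536 -0.1522  0.0735] [ 0.5723 -0.1499  0.1073]
side coupler 135 [ 0.5735 -0.2385  0.104 ] [ 0.5193 -0.3775  0.0865] [ 0.6003 -0.1295  0.124 ]
 ctop 4 [ 0.5867 -0.3747  0.1218] [ 0.5628 -0.3775  0.1182] [ 0.5957 -0.3735  0.124 ]
top tyre 644 [0.5565 0.2109 0.0509] [0.4848 0.1419 0.044 ] [0.6304 0.2887 0.0591]
((556.7963256835938, 215.0261688232422), 74.10806274414062)
((558.7564086914062, 214.6220703125), (164.9446258544922, 165.85543823242188), 3.6414222717285156)
top nip 92 [0.5616 0.2126 0.0826] [0.5
[... 245 characters left out ...]
2167 0.1004]
 [0.5575 0.2138 0.0985]
 [0.5575 0.2106 0.0981]
 [0.5576 0.2172 0.0976]]
side tyre 311 [0.5585 0.1857 0.0493] [0.4883 0.1385 0.0441] [0.6281 0.2774 0.0548]
((558.8505859375, 209.78424072265625), 73.84078216552734)
((559.7054443359375, 213.17169189453125), (165.03311157226562, 167.32798767089844), 3.7586190700531006)
side nip 74 [0.5607 0.2003 0.0823] [0.5445 0.0367 0.0684] [0.5796 0.23   0.1093]
[[0.5451 0.2082 0.1093]
 [0.5455 0.2175 0.1057]
 [0.5487 0.2135 0.1041]
 [0.5448 0.2129 0.1002]
 [0.5484 0.2142 0.0986]
 [0.552  0.214  0.0983]
 [0.548  0.2096 0.098 ]
 [0.5556 0.2141 0.0978]
 [0.5516 0.211  0.0963]
 [0.5588 0.2101 0.0962]
 [0.5593 0.2162 0.0954]
 [0.5513 0.2073 0.0948]]
```

View pics/crop.png

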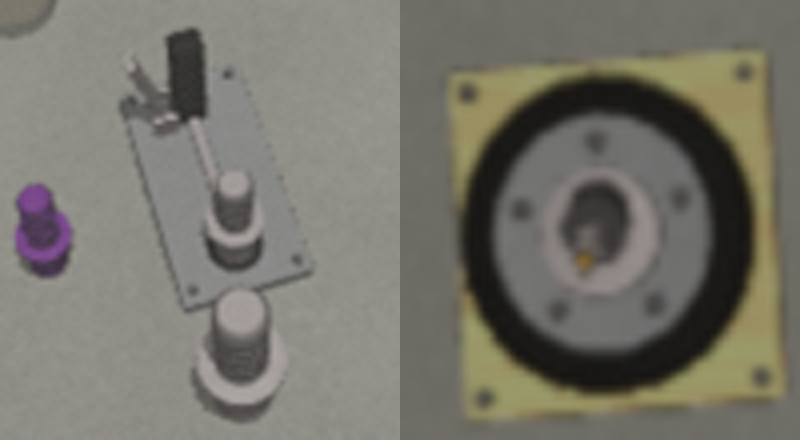

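The crop confirms it: the purple one and the bigger free-standing grey one are the look-alikes, and the smaller grey one on the stand plate is meant. The trigger leans to the post's -x side. In the right half, the pin tip is at (585,262), leaning towards -x. Next I'll refine the numbers.

Run:
```python
from h import *
T=np.load('top.npz');S=np.load('side.npz')
def cl(D): 
    X=D['X'].reshape(-1,3);return X
from scipy.optimize import least_squares
for n,D in(('top',T),('side',S)):
    X=cl(D); C=D['px'].reshape(-1,3).astype(int)
    near=lambda x,y,r:np.hypot(X[:,0]-x,X[:,1]-y)<r
    m=near(.586,-.257,.022)&(X[:,2]>.105)&(X[:,2]<.12); q=X[m]
    if len(q): print(n,'coupler top',len(q),q.mean(0).round(4),cv2.minEnclosingCircle((q[:,:2]*1000).astype(np.float32)))
    q=X[near(.586,-.257,.03)&(X[:,2]>.055)&(X[:,2]<.100)]
    b=X[near(.586,-.257,.016)&(X[:,2]>.065)&(X[:,2]<.100)]
    if len(b)>5:
        r=least_squares(lambda p:np.hypot(b[:,0]-p[0],b[:,1]-p[1])-.013,[.586,-.257],loss='soft_l1',f_scale=.002); print(n,'barrel',len(b),r.x.round(4))
    m=near(.5634,-.1393,.025)&(X[:,2]>.110)&(C.max(1)<60); q=X[m]
    if len(q): print(n,'post top',len(q),np.median(q,0).round(4),cv2.minAreaRect((q[:,:2]*1000).astype(np.float32)))
    # plate: tight z band, robust rect
    m=near(.575,-.198,.13)&(abs(X[:,2]-.014)<.005); q=X[m]
    g=np.zeros((300,300),np.uint8)
    ij=((q[:,:2]-[.425,-.348])*1000).astype(int); ok=((ij>=0)&(ij<300)).all(1); 
    for i,j in ij[ok]: cv2.circle(g,(int(i),int(j)),2,255,-1)
    g=cv2.morphologyEx(g,cv2.MORPH_OPEN,np.ones((9,9)))
    cs,_=cv2.findContours(g,0,2); c=max(cs,key=cv2.contourArea); (x,y),s,a=cv2.minAreaRect(c); print(n,'plate',x/1000+.425,y/1000-.348,s,a)
    # nipple: axis fit
    yaw=np.radians(3.65)
    d=np.array([-np.sin(.44)*np.cos(yaw),-np.sin(.44)*np.sin(yaw),np.cos(.44)])
    seat=np.array([.559,.214,.076]); w=(X-seat); a=w@d; r=np.linalg.norm(w-a[:,None]*d,axis=1)
    q=X[(abs(a)<.004)&(r<.02)]; print(n,'shoulder',len(q),q.mean(0).round(4),q.min(0).round(4),q.max(0).round(4))
    m=(a>.005)&(a<.04)&(r<.012); q=X[m]
    rad=np.where((q-seat)@d<.026,.006,.0035)
    f=lambda p:(lambda w:np.linalg.norm(w-(w@d)[:,None]*d,axis=1)-rad)(q-np.array([p[0],p[1],.076]))
    o=least_squares(f,[.559,.214],loss='soft_l1',f_scale=.002); print(n,'nipple seat fit',len(q),o.x.round(4),'amax',np.sort(((q-seat)@d))[-4:].round(4))
```

```text
top coupler top 50 [ 0.5872 -0.2593  0.109 ] ((586.6835327148438, -259.3618469238281), 12.781651496887207)
top barrel 17 [ 0.5869 -0.2598]
top post top 38 [ 0.5633 -0.1398  0.1147] ((563.3529052734375, -140.04043579101562), (18.868680953979492, 19.272802352905273), 89.50857543945312)Traceback (most recent call last):
  File "<stdin>", line 23, in <module>
ValueError: max() iterable argument is empty
```

Run:
```python
from h import *
from scipy.optimize import least_squares
T=np.load('top.npz');S=np.load('side.npz')
for n,D in(('top',T),('side',S)):
    X=D['X'].reshape(-1,3); X=X[~np.isnan(X[:,0])]
    near=lambda x,y,r:np.hypot(X[:,0]-x,X[:,1]-y)<r
    b=X[near(.587,-.2595,.018)&(X[:,2]>.065)&(X[:,2]<.102)]
    r=least_squares(lambda p:np.hypot(b[:,0]-p[0],b[:,1]-p[1])-.013,[.586,-.257],loss='soft_l1',f_scale=.002); print(n,'barrel',len(b),r.x.round(4))
    q=X[near(.587,-.2595,.014)&(X[:,2]>.1065)];print(n,'ctop',len(q),q.mean(0).round(4))
    q=X[near(.5633,-.14,.018)&(X[:,2]>.111)];print(n,'posttop',len(q),q.mean(0).round(4))
    yaw=np.radians(3.65)
    d=np.array([-np.sin(.44)*np.cos(yaw),-np.sin(.44)*np.sin(yaw),np.cos(.44)])
    seat=np.array([.559,.214,.076]); w=(X-seat); a=w@d; r=np.linalg.norm(w-a[:,None]*d,axis=1)
    q=X[(abs(a)<.004)&(r<.02)]; print(n,'shoulder',len(q),q.mean(0).round(4),q.min(0).round(4),q.max(0).round(4))
    q=X[(a>.005)&(a<.04)&(r<.012)]
    rad=np.where((q-seat)@d<.026,.006,.0035)
    def f(p):
        w=q-np.array([p[0],p[1],.076]); return np.linalg.norm(w-(w@d)[:,None]*d,axis=1)-rad
    o=least_squares(f,[.559,.214],loss='soft_l1',f_scale=.002); print(n,'nipple',len(q),o.x.round(4),'amax',np.sort(((q-seat)@d))[-4:].round(4))
```

```text
top barrel 17 [ 0.5869 -0.2598]
top ctop 43 [ 0.5877 -0.2593  0.1095]
top posttop 49 [ 0.5642 -0.1418  0.1144]
top shoulder 50 [0.5627 0.2135 0.0779] [0.5419 0.1983 0.0659] [0.5746 0.2302 0.0853]
top nipple 25 [0.5587 0.2146] amax [0.031  0.0337 0.0348 0.0374]
side barrel 65 [ 0.5871 -0.2598]
side ctop 46 [ 0.5874 -0.2605  0.1083]
side posttop 49 [ 0.5653 -0.1442  0.1133]
side shoulder 35 [0.5609 0.2103 0.0751] [0.546  0.1979 0.0657] [0.576  0.23   0.0824]
side nipple 22 [0.5591 0.2141] amax [0.028  0.0298 0.0325 0.0362]
```

Call:
drive_tool(
  motion=[
    [0,0,0,-2.2,-5.6,0,-1],
    [0,0,0,-4.4,-11.2,0,-1],
    [0,0,57.8,-56.6,-50.8,3.2,-1],
    [0,0,57.8,-56.6,-50.8,3.2,-1],
    [0,0,57.8,-56.6,-50.8,3.2,-1],
    [0,0,57.8,-56.6,-50.8,3.2,-1],
    [0,0,57.8,-56.6,-50.8,3.2,-1],
    [0,0,57.8,-56.6,-50.8,3.2,-1],
    [0,0,57.8,-56.6,-50.8,3.2,-1],
    [0,0,57.8,-56.6,-50.8,3.2,-1],
    [0,0,57.8,-56.6,-50.8,3.2,-1],
    [0,0,57.8,-56.6,-50.8,3.2,-1],
    [0,0,57.8,-56.6,-50.8,3.2,-1],
    [0,0,57.8,-56.6,-50.8,3.2,-1],
    [0,0,57.8,-56.6,-50.8,3.2,-1],
  ],
  newtons=20,
)

```text
clock: 1.98
eef_pos: [0.551, -0.1419, 0.2005]
eef_rot: [[-0.19, 0.982, -0.002], [0.982, 0.19, 0.001], [0.001, -0.001, -1.0]]
force: [-0.4, 0.1, -0.2]
grip_width: 0.091
grip_force: 0.0
```

Call:
drive_tool(
  motion=[
    [0,0,0,0,0,4,-1],
    [0,0,0,0,0,8,-1],
    [0,0,0,0,0,11.5,-1],
    [0,0,0,0,0,11.5,-1],
  ],
)

```text
clock: 2.48
eef_pos: [0.5493, -0.1407, 0.0841]
eef_rot: [[-0.192, 0.981, -0.006], [0.981, 0.192, 0.002], [0.003, -0.006, -1.0]]
force: [-0.0, -0.2, 0.7]
grip_width: 0.0912
grip_force: 0.0
```

Run:
```python
from h import *
c=cam('side'); t=cam('top')
save('sq.png',np.hstack([c['pixels'][190:290,210:310],t['pixels'][150:250,260:360]]),4)
o=robot.get_obs();print(o['eef_pos'],o['force'])
```

```text
[ 0.55221858 -0.14189102  0.08715822] [-0.2090887  -0.31547445  1.0432005 ]
```

View pics/sq.png

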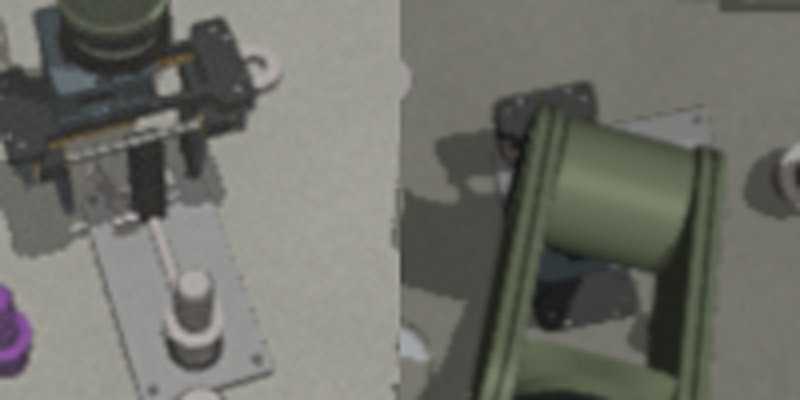

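The side view (left half) shows the fingers straddling the black post (150,180) and the trigger (100,185), both clear. I'll squeeze now.

Call:
drive_tool(
  motion=[
    [0,0,0,0,0.3,0,-0.3],
    [0,0,0,0,0.55,0,1],
    [0,0,0,0,0.55,0,1],
    [0,0,0,0,0.55,0,1],
    [0,0,0,0,0.55,0,1],
    [0,0,0,0,0.55,0,1],
    [0,0,0,0,0.55,0,1],
    [0,0,0,0,0.55,0,1],
  ],
  newtons=25,
)

```text
clock: 3.58
eef_pos: [0.5579, -0.1415, 0.0863]
eef_rot: [[-0.19, 0.982, 0.001], [0.982, 0.19, 0.0], [-0.0, 0.001, -1.0]]
force: [1.1, 0.9, 3.1]
grip_width: 0.0385
grip_force: 25.0
```

Opening is 38.5 mm at 25 N, so the trigger is on its stop. I'll hold briefly, release, and go up.

Call:
drive_tool(
  motion=[
    [0,0,0,0,0,0,1],
    [0,0,0,0,0,0,1],
    [0,0,0,0,0,0,-1],
    [0,0,0,0,0,0,-1],
    [0,0,0,0,0,0,-1],
    [0,0,0,0,-0.5,0,-1],
    [0,0,0,0,-0.5,0,-1],
    [0,0,0,0,-0.5,0,-1],
  ],
)

```text
clock: 4.58
eef_pos: [0.5534, -0.1427, 0.0865]
eef_rot: [[-0.19, 0.982, 0.003], [0.982, 0.19, -0.0], [-0.001, 0.002, -1.0]]
force: [-1.0, 0.6, 0.2]
grip_width: 0.0909
grip_force: 0.0
```

Call:
drive_tool(
  motion=[
    [0,0,0,0,0,-4,-1],
    [0,0,0,0,0,-9,-1],
    [0,0,0,0,0,-12,-1],
    [0,0,0,0,0,-12,-1],
  ],
)

```text
clock: 5.08
eef_pos: [0.5543, -0.1429, 0.2089]
eef_rot: [[-0.19, 0.982, 0.007], [0.982, 0.19, -0.002], [-0.003, 0.007, -1.0]]
force: [0.6, 0.8, -0.2]
grip_width: 0.0913
grip_force: 0.0
```

Run:
```python
from h import *
c=cam('side'); X=cloud(c).reshape(-1,3); o=robot.get_obs()
R=np.array([[np.cos(.194),-np.sin(.194)],[np.sin(.194),np.cos(.194)]])
L=(X[:,:2]-[.564,-.141])@R
m=(abs(L[:,1])<.012)&(L[:,0]>-.06)&(L[:,0]<-.018)&(X[:,2]>.08)&(X[:,2]<.12)
print('trigger pts',np.c_[L[m],X[m][:,2]].round(3)[:12])
p=o['eef_pos'];Rt=o['eef_rot'];print(p,Rt.round(3),o['grip_width'])
print('shift to over coupler z.078+.08',(Rt.T@(np.array([.587,-.2598,.160])-p)*100).round(2))
```

```text
trigger pts [[-0.04   0.008  0.103]
 [-0.044  0.005  0.105]
 [-0.041  0.003  0.106]
 [-0.038  0.005  0.102]
 [-0.045 -0.001  0.108]
 [-0.042 -0.001  0.107]
 [-0.039 -0.001  0.105]
 [-0.046 -0.002  0.105]
 [-0.043 -0.003  0.105]
 [-0.04  -0.005  0.106]
 [-0.036  0.001  0.095]
 [-0.044 -0.006  0.105]]
[ 0.55298175 -0.14258365  0.20678298] [[-0.19   0.982  0.003]
 [ 0.982  0.19  -0.001]
 [-0.001  0.003 -1.   ]] 0.09101168127901366
shift to over coupler z.078+.08 [-12.15   1.1    4.7 ]
```

The trigger has sprung back (tip about 45 mm out). Now to the coupler.

Call:
drive_tool(
  motion=[
    [0,0,0,-6,0.5,0,-1],
    [0,0,0,-12.1,1.1,0,-1],
    [0,0,0,-12.1,1.1,4,-1],
    [0,0,0,-12.1,1.1,7,-1],
    [0,0,0,-12.1,1.1,7,-1],
  ],
)

```text
clock: 5.75
eef_pos: [0.5837, -0.2583, 0.1314]
eef_rot: [[-0.19, 0.982, -0.008], [0.982, 0.19, 0.004], [0.005, -0.007, -1.0]]
force: [0.5, 0.9, 1.0]
grip_width: 0.0914
grip_force: 0.0
```

Run:
```python
from h import *
robot.camera('side');o=robot.get_obs();p=o['eef_pos'];Rt=o['eef_rot'];print(p,Rt.round(3),o['force'])
print((Rt.T@(np.array([.587,-.2598,.0775])-p)*100).round(2))
```

```text
[ 0.58516286 -0.25877438  0.13382779] [[-0.19   0.982 -0.004]
 [ 0.982  0.19   0.002]
 [ 0.003 -0.003 -1.   ]] [ 1.49580386 -0.15655605  0.57297016]
[-0.15  0.18  5.63]
```

Call:
drive_tool(
  motion=[
    [0,0,0,0,0.1,3,-1],
    [0,0,0,0,0.1,5.7,-1],
    [0,0,0,0,0.1,5.7,-1],
    [0,0,0,0,0.1,5.7,-1],
    [0,0,0,0,0.1,5.7,-1],
  ],
)

```text
clock: 6.42
eef_pos: [0.5881, -0.2594, 0.0808]
eef_rot: [[-0.19, 0.982, 0.003], [0.982, 0.19, -0.001], [-0.002, 0.003, -1.0]]
force: [-0.5, 0.4, -0.7]
grip_width: 0.0914
grip_force: 0.0
```

Run:
```python
from h import *
robot.camera('side');o=robot.get_obs();p=o['eef_pos'];Rt=o['eef_rot'];print(p,Rt.round(3),o['force'])
print((Rt.T@(np.array([.587,-.2598,.0775])-p)*100).round(2))
```

```text
[ 0.58789996 -0.25940017  0.08049643] [[-0.19   0.982  0.003]
 [ 0.982  0.19  -0.001]
 [-0.002  0.002 -1.   ]] [ 0.32695848 -0.09041042 -0.35791415]
[-0.02 -0.1   0.3 ]
```

Call:
drive_tool(
  motion=[
    [0,0,0,0,-0.1,0.3,-1],
    [0,0,0,0,-0.1,0.3,0],
    [0,0,0,0,-0.1,0.3,1],
    [0,0,0,0,-0.1,0.3,1],
    [0,0,0,0,-0.1,0.3,1],
    [0,0,0,0,-0.1,0.3,1],
    [0,0,0,0,-0.1,0.3,1],
  ],
  newtons=45,
)

```text
clock: 7.35
eef_pos: [0.5861, -0.2592, 0.0759]
eef_rot: [[-0.19, 0.982, 0.0], [0.982, 0.19, 0.0], [0.0, 0.0, -1.0]]
force: [0.3, -1.2, 0.6]
grip_width: 0.0338
grip_force: 0.0
```

Run:
```python
from h import *
robot.camera('side');o=robot.get_obs();p=o['eef_pos'];Rt=o['eef_rot'];print(p,Rt.round(3),o['force'],o['grip_width'],o['grip_force'])
```

```text
[ 0.5860929  -0.25921993  0.07589316] [[-0.19   0.982 -0.   ]
 [ 0.982  0.19   0.   ]
 [ 0.    -0.    -1.   ]] [-0.35815104  0.57451488 -0.54234888] 0.029984180659970616 0.0
```

Call:
drive_tool(
  motion=[
    [0,0,0,0,0,0,1],
    [0,0,0,0,0,0,1],
    [0,0,0,0,0,0,1],
    [0,0,0,0,0,-1.5,1],
    [0,0,0,0,0,-3.5,1],
    [0,0,0,0,0,-7,1],
    [0,0,0,0,0,-12,1],
    [0,0,0,0,0,-15,1],
    [0,0,0,0,0,-15,1],
    [0,0,0,0,0,-15,1],
  ],
)

```text
clock: 8.65
eef_pos: [0.5852, -0.2588, 0.2245]
eef_rot: [[-0.19, 0.982, -0.003], [0.982, 0.19, 0.001], [0.002, -0.002, -1.0]]
force: [-0.4, -0.2, -3.5]
grip_width: 0.0255
grip_force: 45.0
```

```bash
cat >> h.py <<'E'
yaw=np.radians(3.65)
D=np.array([-np.sin(.44)*np.cos(yaw),-np.sin(.44)*np.sin(yaw),np.cos(.44)])
SEAT=np.array([.559,.2143,.076])
E
python3 - <<'E'
from h import *
from scipy.spatial.transform import Rotation as Ro
c=cam('side');o=robot.get_obs();p=o['eef_pos'];Rt=o['eef_rot'];print(p,o['force'],o['grip_width'],o['grip_force'])
X=cloud(c);L=(X-p)@Rt
u,v=proj(c,[p])[0];print(u,v)
m=(abs(L[...,0])<.03)&(abs(L[...,1])<.03)&(L[...,2]>-.04)&(L[...,2]<.08)
q=L[m]; 
for z in np.arange(-.04,.08,.008):
    k=q[(q[:,2]>=z)&(q[:,2]<z+.008)]
    if len(k):print(round(z,3),len(k),k.min(0).round(3),k.max(0).round(3))
z=-D; x=np.cross([np.cos(yaw),np.sin(yaw),0],z); x/=np.linalg.norm(x)
if x@Rt[:,0]<0:x=-x
G=np.c_[x,np.cross(z,x),z]
print('turn',np.degrees(Ro.from_matrix(Rt.T@G).as_rotvec()))
tgt=SEAT+D*(.064+.065); print(tgt,(Rt.T@(tgt-p)*100).round(2))
i=max(0,int(u)-55);j=max(0,int(v)-45);save('held.png',c['pixels'][j:j+110,i:i+120],5)
E
```

```text
[ 0.58506708 -0.25876275  0.22385632] [ 0.3228486  -0.21761464 -2.87067465] 0.02556782194772737 44.9953293800354
256.8329002673099 237.32711885805645
-0.04 37 [-0.019 -0.006 -0.038] [ 0.007  0.022 -0.032]
-0.032 37 [-0.02  -0.023 -0.032] [ 0.008  0.026 -0.024]
-0.024 33 [-0.021 -0.024 -0.023] [-0.008  0.023 -0.016]
-0.016 31 [-0.02  -0.023 -0.016] [-0.008  0.023 -0.008]
-0.008 35 [-0.02  -0.023 -0.008] [-0.007  0.023 -0.   ]
0.0 32 [-0.02  -0.022  0.   ] [-0.005  0.023  0.008]
0.008 24 [-0.02  -0.021  0.008] [-0.007  0.021  0.016]
0.016 51 [-0.024 -0.02   0.016] [-0.005  0.014  0.024]
0.024 3 [-0.019 -0.006  0.026] [-0.017  0.013  0.028]
0.032 6 [-0.017 -0.009  0.036] [-0.011  0.003  0.04 ]
0.04 15 [-0.017 -0.013  0.04 ] [-0.006  0.009  0.048]
0.048 18 [-0.017 -0.014  0.049] [-0.     0.014  0.056]
0.056 17 [-0.016 -0.014  0.056] [0.    0.014 0.063]
turn [-25.3668488   -1.73143713   7.1584948 ]
[0.50416526 0.21080205 0.19271296] [47.63  0.99  3.23]
```

View pics/held.png

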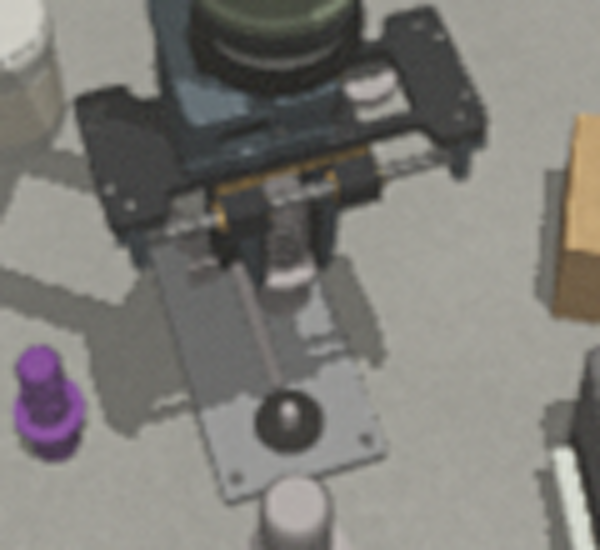

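The coupler hangs straight between the fingers (flange at (290,275)) and the bare stud is at (290,410). I'll carry it to a tilted standoff 65 mm out along the nipple axis.

Call:
drive_tool(
  motion=[
    [0,0,0,3,0,-2,1],
    [0,0,0,9,0,-4,1],
    [0,0,0,15,0,-4,1],
    [-3,0,1,21,0,-4,1],
    [-8,-0.5,2,27,0.5,-4,1],
    [-16,-1,4,33,0.5,-4,1],
    [-25.4,-1.7,7.2,39,1,-3,1],
    [-25.4,-1.7,7.2,45,1,-1,1],
    [-25.4,-1.7,7.2,47.7,1,2,1],
    [-25.4,-1.7,7.2,47.7,1,3.4,1],
    [-25.4,-1.7,7.2,47.7,1,3.4,1],
    [-25.4,-1.7,7.2,47.7,1,3.4,1],
    [-25.4,-1.7,7.2,47.7,1,3.4,1],
  ],
)

```text
clock: 10.32
eef_pos: [0.5061, 0.2102, 0.193]
eef_rot: [[-0.061, 0.901, 0.43], [0.998, 0.056, 0.026], [-0.0, 0.431, -0.902]]
force: [0.7, 0.3, -2.0]
grip_width: 0.0255
grip_force: 45.0
```

```bash
cat > chk.py <<'E'
from h import *
from scipy.spatial.transform import Rotation as Ro
c=cam('side');o=robot.get_obs();p=o['eef_pos'];Rt=o['eef_rot'];print(p.round(4),o['force'].round(2),o['torque'].round(2),o['grip_width'].round(4),o['clock'])
z=-D; x=np.cross([np.cos(yaw),np.sin(yaw),0],z); x/=np.linalg.norm(x)
if x@Rt[:,0]<0:x=-x
G=np.c_[x,np.cross(z,x),z]
print('turn err',np.degrees(Ro.from_matrix(Rt.T@G).as_rotvec()).round(2))
mouth=p+Rt@[-.001,0,.062]
print('mouth->seat in tool cm',(Rt.T@(SEAT-mouth)*100).round(2), 'axial force',(o['force']@D).round(2))
E
python3 - <<'E'
exec(open('chk.py').read())
X=cloud(c);m0=mouth
def fit(axis,orig,rad,a0,a1,tol):
    from scipy.optimize import least_squares
    w=X-orig;a=w@axis;r=np.linalg.norm(w-a[...,None]*axis,axis=-1);q=X[(a>a0)&(a<a1)&(r<tol)]
    print(len(q))
    return q
q=fit(-Rt[:,2],m0,.015,.002,.034,.022)
L=(q-m0)@Rt; print('nose pts tool frame x,y min/max/mean',L.min(0).round(4),L.max(0).round(4))
from scipy.optimize import least_squares
print('nose axis off',least_squares(lambda s:np.hypot(L[:,0]-s[0],L[:,1]-s[1])-.015,[0,0],loss='soft_l1',f_scale=.002).x.round(4))
t=cam('top')
u,v=proj(c,[SEAT+D*.05])[0].astype(int);u2,v2=proj(t,[SEAT+D*.05])[0].astype(int)
save('pre.png',np.hstack([c['pixels'][v-40:v+40,u-50:u+50],t['pixels'][v2-40:v2+40,u2-50:u2+50]]),4)
E
```

```text
Traceback (most recent call last):
AttributeError: 'float' object has no attribute 'round'
```

```bash
sed -i "s/o\['grip_width'\].round(4)/round(o['grip_width'],4)/; s/(o\['force'\]@D).round(2)/o['force']@D/" chk.py
python3 - <<'E'
exec(open('chk.py').read())
from scipy.optimize import least_squares
X=cloud(c);t=cam('top')
w=(X-mouth)@Rt; m=(w[...,2]<-.002)&(w[...,2]>-.034)&(np.hypot(w[...,0],w[...,1])<.022);L=w[m]
print(len(L),'nose axis off',least_squares(lambda s:np.hypot(L[:,0]-s[0],L[:,1]-s[1])-.015,[0,0],loss='soft_l1',f_scale=.002).x.round(4))
u,v=proj(c,[SEAT+D*.05])[0].astype(int);u2,v2=proj(t,[SEAT+D*.05])[0].astype(int)
print(u,v,u2,v2)
save('pre.png',np.hstack([c['pixels'][v-40:v+40,u-50:u+50],t['pixels'][v2-40:v2+40,u2-50:u2+50]]),4)
E
```

```text
[0.5059 0.2104 0.1928] [ 0.17  0.31 -2.61] [-0.11  0.54  0.03] 0.0253 10.425
turn err [ 0.31  0.08 -0.08]
mouth->seat in tool cm [ 0.17 -0.23  6.64] axial force -2.4448412205041135
53 nose axis off [0.0002 0.0012]
228 142 186 207
```

View pics/pre.png

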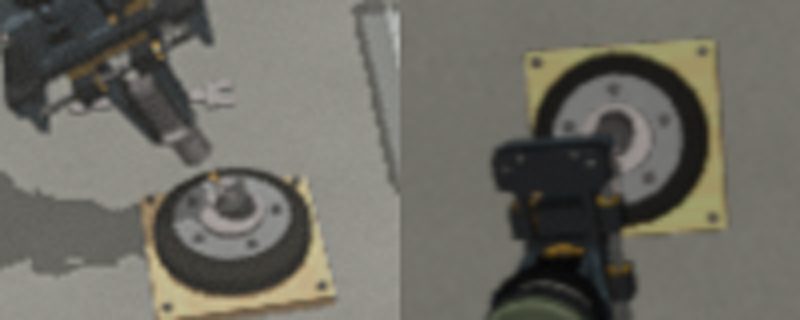

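The side view (left half) shows the coupler aimed along its axis at the pin tip at (212,178). I'll correct laterally and close in.

Call:
drive_tool(
  motion=[
    [0.3,0,0,0.1,-0.2,0.8,1],
    [0.3,0,0,0.15,-0.3,1.6,1],
    [0.3,0,0,0.15,-0.3,2.4,1],
    [0.3,0,0,0.15,-0.3,2.4,1],
    [0.3,0,0,0.15,-0.3,2.4,1],
  ],
)

```text
clock: 11.1
eef_pos: [0.5128, 0.213, 0.1689]
eef_rot: [[-0.063, 0.903, 0.424], [0.998, 0.058, 0.026], [-0.001, 0.425, -0.905]]
force: [-0.5, 1.0, -1.2]
grip_width: 0.0253
grip_force: 45.0
```

Run:
```python
exec(open('chk.py').read())
from scipy.optimize import least_squares
X=cloud(c)
w=(X-mouth)@Rt; m=(w[...,2]<-.002)&(w[...,2]>-.034)&(np.hypot(w[...,0],w[...,1])<.022);L=w[m]
print(len(L),'nose axis off',least_squares(lambda s:np.hypot(L[:,0]-s[0],L[:,1]-s[1])-.015,[0,0],loss='soft_l1',f_scale=.002).x.round(4))
u,v=proj(c,[SEAT+D*.04])[0].astype(int)
save('pre2.png',c['pixels'][v-30:v+30,u-40:u+40],8)
print(((proj(c,[SEAT,SEAT+D*.035,mouth])-[u-40,v-30])*8).round())
```

```text
[0.5129 0.213  0.1691] [-0.73  0.36 -2.72] [-0.13  0.51  0.03] 0.0256 11.15
turn err [-0.05  0.07  0.  ]
mouth->seat in tool cm [-0.05  0.21  4.19] axial force -2.1616076110731863
53 nose axis off [-0.0002  0.0006]
[[370. 298.]
 [333. 251.]
 [322. 243.]]
```

View pics/pre2.png

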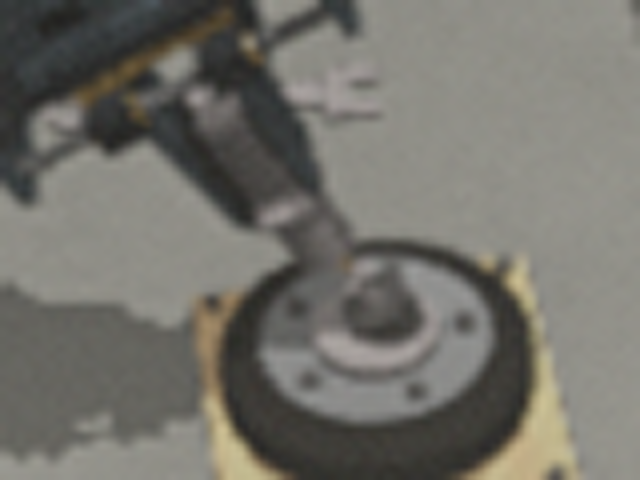

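The crop shows the nose end near (320,255) and the orange pin tip near (345,265), right of the predicted (333,251). I'll check this by triangulating the orange pin tip from the two first pictures.

Run:
```python
exec(open('chk.py').read())
from scipy.optimize import least_squares
t=cam('top')
obs=[]
for n,cc in(('top',t),('side',c)):
    px=np.load(n+'.npz')['px'].astype(float); u,v=proj(cc,[SEAT+D*.034])[0]
    vi,ui=np.mgrid[int(v)-6:int(v)+8,int(u)-6:int(u)+8]; q=px[vi,ui]; w=np.clip(q[...,0]-q[...,2]-20,0,None)
    print(n,'pred',u.round(2),v.round(2),'orange',(w*ui).sum()/w.sum(),(w*vi).sum()/w.sum(),w.sum(),w.max())
    obs.append([(w*ui).sum()/w.sum(),(w*vi).sum()/w.sum()])
r=least_squares(lambda X:np.r_[proj(t,[X])[0]-obs[0],proj(c,[X])[0]-obs[1]],SEAT+D*.035); print('pin',r.x.round(4),r.fun.round(2),'vs',(SEAT+D*.033).round(4))
print('pin in mouth frame, cm',(Rt.T@(r.x-mouth)*100).round(2))
# current coupler pixel projections vs. seen
a=c['pixels']; u,v=proj(c,[SEAT+D*.04])[0].astype(int)
print(((proj(c,[p+Rt@[-.001,0,z] for z in(-.034,.020,.026,.062)])-[u-40,v-30]+.5)*8).round())
```

```text
[0.5129 0.213  0.1692] [ 0.21 -0.67 -2.66] [-0.12  0.54  0.02] 0.0254 11.2
turn err [-0.04  0.06 -0.  ]
mouth->seat in tool cm [-0.05  0.21  4.2 ] axial force -2.4779714163208313
top pred 187.63 204.96 orange 187.18713450292398 205.07602339181287 171.0 56.0
side pred 230.79 145.58 orange 230.9367816091954 145.77586206896552 174.0 48.0
pin [0.5446 0.2154 0.1039] [-0.   -0.11 -0.12  0.02] vs [0.545  0.2134 0.1059]
pin in mouth frame, cm [0.14 0.1  1.06]
[[214. 107.]
 [278. 188.]
 [285. 196.]
 [326. 247.]]
```

The pin prediction agrees to 0.2 px in both views, so the aim is good to about 1–2 mm. Small trim, then advance onto the stem.

Call:
drive_tool(
  motion=[
    [0,0,0,0,0.15,0.3,1],
    [0,0,0,0,0.15,0.7,1],
    [0,0,0,0,0.15,1.1,1],
    [0,0,0,0,0.15,1.5,1],
    [0,0,0,0,0.15,1.9,1],
    [0,0,0,0,0.15,2.2,1],
    [0,0,0,0,0.15,2.2,1],
    [0,0,0,0,0.15,2.2,1],
  ],
)

```text
clock: 12.25
eef_pos: [0.5235, 0.2136, 0.1498]
eef_rot: [[-0.063, 0.903, 0.424], [0.998, 0.058, 0.026], [-0.001, 0.425, -0.905]]
force: [-0.6, 0.0, -2.7]
grip_width: 0.0255
grip_force: 45.0
```

```bash
python3 chk.py
```

```text
[0.5235 0.2136 0.1499] [ 0.72  0.33 -3.53] [-0.08  0.51 -0.01] 0.0256 12.3
turn err [-0.05  0.07 -0.  ]
mouth->seat in tool cm [-0.05  0.07  1.99] axial force -3.504253838977184
```

Call:
drive_tool(
  motion=[
    [0,0,0,0,0,0.1,1],
    [0,0,0,0,0,0.2,1],
    [0,0,0,0,0,0.3,1],
    [0,0,0,0,0,0.4,1],
    [0,0,0,0,0,0.5,1],
    [0,0,0,0,0,0.6,1],
    [0,0,0,0,0,0.6,1],
  ],
)

```text
clock: 13.18
eef_pos: [0.5261, 0.2138, 0.1447]
eef_rot: [[-0.063, 0.903, 0.425], [0.998, 0.058, 0.026], [-0.001, 0.426, -0.905]]
force: [-2.6, 0.3, 1.4]
grip_width: 0.0257
grip_force: 45.0
```

```bash
python3 chk.py
```

```text
[0.5261 0.2138 0.1446] [-2.69 -0.19  2.52] [-0.03  0.66  0.05] 0.0253 13.225
turn err [-0.03  0.06  0.  ]
mouth->seat in tool cm [-0.05  0.05  1.41] axial force 3.4256350836855307
```

Contact force is about 6 N and purely axial, so it is riding on the balls and square. Continue.

Call:
drive_tool(
  motion=[
    [0,0,0,0,0,0.1,1],
    [0,0,0,0,0,0.2,1],
    [0,0,0,0,0,0.3,1],
    [0,0,0,0,0,0.4,1],
    [0,0,0,0,0,0.5,1],
    [0,0,0,0,0,0.6,1],
    [0,0,0,0,0,0.6,1],
  ],
)

```text
clock: 14.1
eef_pos: [0.5283, 0.2137, 0.1389]
eef_rot: [[-0.063, 0.904, 0.424], [0.998, 0.057, 0.025], [-0.001, 0.425, -0.905]]
force: [-2.0, -0.9, 0.8]
grip_width: 0.0254
grip_force: 45.0
```

```bash
python3 chk.py
```

```text
[0.5283 0.2137 0.139 ] [-1.5  -0.16 -0.27] [-0.17  0.56 -0.03] 0.0254 14.15
turn err [-0.08  0.09 -0.01]
mouth->seat in tool cm [-0.03  0.1   0.81] axial force 0.3992705485642556
```

Snapped on (force has dropped to about 3 N of pin preload at about 8 mm). Push on.

Call:
drive_tool(
  motion=[
    [0,0,0,0,0,0.1,1],
    [0,0,0,0,0,0.2,1],
    [0,0,0,0,0,0.3,1],
    [0,0,0,0,0,0.4,1],
    [0,0,0,0,0,0.5,1],
    [0,0,0,0,0,0.6,1],
    [0,0,0,0,0,0.65,1],
    [0,0,0,0,0,0.65,1],
  ],
)

```text
clock: 15.15
eef_pos: [0.5313, 0.214, 0.1331]
eef_rot: [[-0.063, 0.903, 0.424], [0.998, 0.058, 0.026], [-0.001, 0.425, -0.905]]
force: [-4.8, -1.8, 4.7]
grip_width: 0.0257
grip_force: 45.0
```

```bash
python3 chk.py
```

```text
[0.5313 0.214  0.1331] [-5.34 -1.9   5.02] [-0.28  0.83 -0.06] 0.0253 15.2
turn err [-0.06  0.08 -0.01]
mouth->seat in tool cm [-0.04  0.08  0.15] axial force 6.864247092070448
```

Call:
drive_tool(
  motion=[
    [0,0,0,0,0,0.05,1],
    [0,0,0,0,0,0.1,1],
    [0,0,0,0,0,0.15,1],
    [0,0,0,0,0,0.2,1],
    [0,0,0,0,0,0.2,1],
  ],
)

```text
clock: 15.82
eef_pos: [0.5319, 0.214, 0.1319]
eef_rot: [[-0.063, 0.903, 0.424], [0.998, 0.057, 0.026], [-0.001, 0.425, -0.905]]
force: [-9.2, -2.2, 10.1]
grip_width: 0.0254
grip_force: 45.0
```

```bash
python3 chk.py
```

```text
[0.5319 0.214  0.1319] [-9.87 -1.65 10.9 ] [-0.37  1.04 -0.14] 0.0256 15.875
turn err [-0.04  0.08 -0.02]
mouth->seat in tool cm [-0.04  0.07  0.01] axial force 14.10516663013279
```

Call:
drive_tool(
  motion=[
    [0,0,0,0,0,0.05,1],
    [0,0,0,0,0,0.05,1],
    [0,0,0,0,0,0.05,1],
    [0,0,0,0,0,0.05,1],
  ],
)

```text
clock: 16.38
eef_pos: [0.5319, 0.214, 0.1319]
eef_rot: [[-0.063, 0.903, 0.425], [0.998, 0.057, 0.026], [-0.001, 0.425, -0.905]]
force: [-11.5, -1.8, 14.3]
grip_width: 0.0254
grip_force: 45.0
```

```bash
python3 chk.py
python3 - <<'E'
from h import *
t=cam('side'); save('fin.png',t['pixels'][110:330,150:330],2.7)
E
```

```text
[0.5319 0.214  0.1319] [-12.8   -2.41  14.44] [-0.38  1.28 -0.03] 0.0253 16.425
turn err [-0.03  0.07 -0.03]
mouth->seat in tool cm [-0.04  0.07  0.01] axial force 18.57327983114594
```

View pics/fin.png

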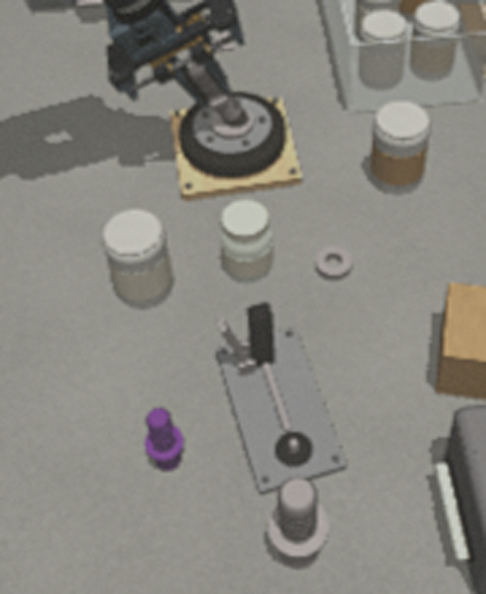

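The picture shows the coupler seated on the hub at (232,115), the trigger sprung back at (232,340), and everything else undisturbed. The force rose to about 21 N with no further travel, so it is fully home, with the mouth-to-seat gap at 0.1 mm.

```bash
python3 -c "
from plant import robot
print(robot.job_done())"
```

```text
the job is handed in; nothing more can be done
None
```

I squeezed the trigger to its stop and let it spring back, then snapped the coupler onto the nipple and pushed it fully home. I handed the job in at about 16.5 s, with the arm still gripping and pressing at about 21 N and the other things on the bench left where they were.

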